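# Load a sample pot into a bench incubator with a push-to-release lid

## Robot

A 6-joint arm with a two-finger parallel gripper is mounted at the origin on the work surface. World frame = base frame: x ahead of the robot, y to its left, z up, the work surface at z = 0. Lengths are in m, angles in rad, forces in N, time in s.
With the tool pointing down it reaches from about 0.3 to 0.875 m from the base axis. Payload 6.4 kg.
Tool frame: the origin (TCP) lies between the finger pads; the fingertips stand 8 mm ahead of it and the grasp point (between the pads) lies 11 mm behind it; z points along the fingers, y is the direction in which the jaws open and shut (so a half turn about z gives the same grasp; the last joint's range is limited). The gripper opens to 85 mm and grips with 20 to 120 N. Pads are 22 mm wide; open, the fingers measure 114 mm over their backs; the gripper's body (76 mm by 85 mm) begins 54 mm behind the grasp point. The pads swing forward as they close: fully open they stand 13 mm farther back than shut.
Start: joints at [-1.434, 0.181, 1.607, -0, 1.354, -0.206], TCP at [0.193, -0.542, 0.239] pointing down, gripper open.
Joint ranges: [-2.99, 2.99], [-0.89, 2.07], [0.3, 2.58], [-1.14, 4.28], [0, 2.63], [-3.12, 3.12]. Speed limits (rad/s): [2.57, 2.57, 3.01, 3.14, 3.14, 3.14].

## Interface

Orientations are given as a rotation vector (axis times angle).
In Python, from rig import robot gives the robot as it stands.
- The arm moves only by the tool apply_moves, never from a script. Its argument "rows" is one flat list of numbers, 5 for each row, row after row: the opening in per cent of the stroke, from 0 (shut) to 100 (fully open), then the shift along the tool's x, y, z in m, then the turn about the tool's z in rad. A call has 1 to 12 rows; each row is the pose to reach, as a shift and turn from the pose commanded when the call began, along the tool's axes at that moment; what a row does not reach only later rows make up. A row lasts 1/12 s, in which the tool goes at most 41.7 mm and 7.16 degrees, less where a joint would pass 70% of its speed; a pose out of reach is approached as far as the arm can. A call with a gripper value outside its range is refused whole. The fingers move at their own pace and stop on an object; "squeeze" is the grip in N (left out, the last holds). Time passes only in rows, so rows that repeat a pose let the fingers close. It gives the time, the measured TCP pose, the force and the opening at its end, in the units of the state.
- robot.read_state(): the state, without advancing time (a new reading comes with each control period).
- robot.snapshot(name): name is "scene" or "side" or "wrist"; returns a dict with "img" (400x640x3 uint8, red, green, blue), "camera_matrix" (3x3 intrinsics, pixels), "dist_coeffs" ([k1, k2, p1, p2, k3] as OpenCV has them; the pictures are not rectified), "extrinsics" (4x4, takes a point from camera to world coordinates); the wrist camera has in their place "tool_from_camera" (4x4, takes a point from camera to tool coordinates, whose origin is the TCP and whose axes are the flange's). Camera axes: x right, y down, z forward; pixel columns grow to the right and rows downward; lengths in m; the calibration is good to about 2 mm. A picture is of the moment at which its call begins: read the wrist's pose just before it. There is no depth.
- robot.sign_off(): hands the job in, once; it reports no verdict.
The state is a dict: "t": time; "joint_positions": joint angles; "qvel": joint speeds; "tau": joint torques, N m; "eef_pos": TCP position; "tcp_rot": TCP orientation; "contact_force": force on the tool from outside, world axes, zero at the start; "ft_torque": the same for the moment, N m; "grip_width": finger opening in m.
Only numpy, scipy, OpenCV 4.12 (cv2) and the standard library are available. Lean on these libraries where they do the work, as an engineer would, in place of code of your own. Each camera call takes 0.05 s, during which the arm holds its last target.

## Task

Load the yellow-capped sample pot into the small white incubator. Press the magenta release key on the incubator's front deck so that the lid springs fully open by itself, and never touch the lid with the robot; then set the yellow-capped pot down upright on the chamber floor without dropping it, let go, and leave the lid open.

Things in the scene. Friction and masses are not known exactly. Their poses are not given: they have to be found in the camera images.
- release_key (a point): Centre of the top of the magenta key, 22 (x) by 46 mm (y), 13 mm proud of the incubator's front deck (deck 60 mm above the bench). Axes as chamber. Pressed straight down it travels 8 mm on a spring (1.5 N, rising to 5 N), frees the lid about half-way, then springs back. Centre 58 mm ahead of the closed lid; 13 mm high black latch housing between. The grey dial and green display release nothing.
- chamber (a point): Centre of the chamber floor in the white incubator (230 x 190 mm). Floor 110 (x) by 120 mm (y), level, 28 mm above the bench, 32 mm below the deck round it, open above once the lid is up. x points level from the incubator's front to its hinge, y along its width, z up. In this frame the key's centre is at x -123, y +35 mm; the hinge line at x +70 mm.
- lid: White windowed cover, 135 (x) by 150 (y) by 50 mm high, shut at the start. Origin: middle of its rear lower edge, on the hinge line (along y), 60 mm above the bench; closed, its axes are the chamber's and it extends to its -x. Once freed its spring swings it up and back 100 degrees in about 1 s and holds it there (its z axis then level, pointing backwards), clear of the space over the chamber.
- pot_yellow: Round sample pot with yellow cap, upright on the bench: white body 40 mm across, 46 mm high; cap 44 mm across, from 46 to 66 mm above the underside. Origin: centre of its underside, z up. About 80 g, rigid. Best gripped across the cap. Two like pots, with blue and white caps, stand near it, at least 80 mm between centres; they are not wanted.
Mind the look-alikes: they are no part of the job. What is shaped like the pot_yellow but red is not meant.

How it is judged:
By the outcome, as a careful person would: the job done as asked, in the order asked, and still so for the second after the job is handed in, with the robot touching nothing.
It also fails if it takes over 51 s, if anything falls off the work surface, if the arm or the gripper's body presses on something with over 40 N, if the wrist force passes 120 N, or if a joint passes its speed limit or range.

## Working session

There is one attempt and no reset: what is moved stays moved. The work goes in short steps, Python scripts to look and compute and a tool call to move; the robot and the scene stay as the last step left them, time stands still between calls to the robot, and variables do not carry over. Pictures are saved under pics/ and viewed, and the job is handed in when it is done.

Besides the shell and the picture viewer there is one more tool, called as name(argument=value, ...) on one line, values as JSON. apply_moves: Moves the arm, as the interface text tells. Its arguments: {"type":"object","properties":{"rows":{"type":"array"},"squeeze":{"type":"number"}},"required":["rows"]}

```bash
mkdir -p pics; ls; cat > h.py <<'E'
import numpy as np,cv2
from rig import robot
from scipy.spatial.transform import Rotation as R
def snap(n,f=None):
    s=robot.snapshot(n)
    if f: cv2.imwrite('pics/'+f,cv2.cvtColor(s['img'],cv2.COLOR_RGB2BGR))
    return s
def cast(s,px,z,E=None):
    E=s['extrinsics'] if E is None else E
    p=cv2.undistortPoints(np.array(px,float).reshape(-1,1,2),np.array(s['camera_matrix']),np.array(s['dist_coeffs'])).reshape(-1,2)
    E=np.array(E);d=np.c_[p,np.ones(len(p))]@E[:3,:3].T
    o=E[:3,3]
    return o+d*((z-o[2])/d[:,2])[:,None]
E
python3 - <<'E'
from h import *
import pickle
st=robot.read_state();print(st)
d={}
for n in ['scene','side','wrist']:
    d[n]=snap(n,n+'0.png')
pickle.dump((st,d),open('s0.pkl','wb'))
for n in d: print(n,{k:np.round(v,3).tolist() for k,v in d[n].items() if k!='img'})
E
```

```text
pics
{'t': 0.0, 'joint_positions': array([-1.43428366e+00,  1.81527469e-01,  1.60800494e+00, -8.99374829e-07,
        1.35378725e+00, -2.06304000e-01]), 'qvel': array([-3.50028528e-04, -2.12987886e-05,  1.50777702e-05,  3.87394655e-04,
       -1.86757673e-05, -2.98605029e-04]), 'tau': array([-1.50108344e-04, -4.44869721e+01, -3.51334798e+01, -2.91383521e-04,
        9.10202652e-03, -5.97972939e-05]), 'eef_pos': array([ 0.19322121, -0.54099768,  0.23839325]), 'tcp_rot': array([-3.09385352e+00, -5.35568033e-01, -9.32150489e-05]), 'contact_force': array([-0.10878364, -0.467017  , -0.6870412 ]), 'ft_torque': array([-0.03830645,  0.07769498, -0.04565408]), 'grip_width': 0.08546317274251286}
scene {'camera_matrix': [[361.339, 0.0, 323.424], [0.0, 361.339, 200.376], [0.0, 0.0, 1.0]], 'dist_coeffs': [-0.041, 0.0, 0.0, 0.0, 0.0], 'extrinsics': [[0.658, 0.587, -0.471, 0.959], [0.753, -0.504, 0.423, -0.408], [0.011, -0.633, -0.774, 0.743], [0.0, 0.0, 0.0, 1.0]]}
side {'camera_matrix': [[364.1, 0.0, 324.465], [0.0, 364.1, 204.772], [0.0, 0.0, 1.0]], 'dist_coeffs': [-0.075, 0.0, 0.0, 0.0, 0.0], 'extrinsics': [[-0.806, -0.32, 0.498, 0.215], [-0.591, 0.47, -0.655, 0.395], [-0.024, -0.822, -0.568, 0.449], [0.0, 0.0, 0.0, 1.0]]}
wrist {'camera_matrix': [[281.249, 0.0, 318.715], [0.0, 281.249, 201.099], [0.0, 0.0, 1.0]], 'dist_coeffs': [-0.034, 0.0, 0.0, 0.0, 0.0], 'tool_from_camera': [[0.0, -0.961, -0.276, 0.07], [1.0, 0.0, 0.0, 0.0], [0.0, -0.276, 0.961, -0.136], [0.0, 0.0, 0.0, 1.0]]}
```

View pics/scene0.png

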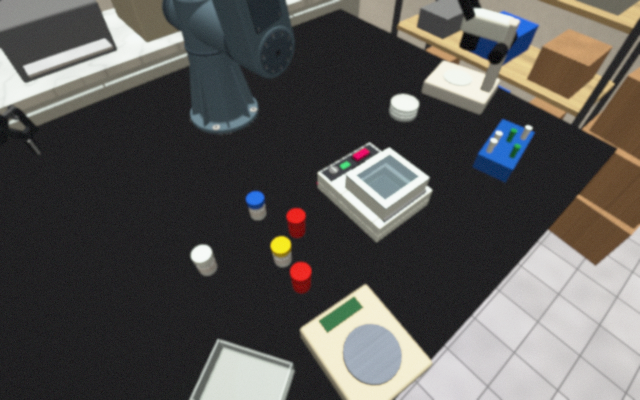

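View pics/side0.png

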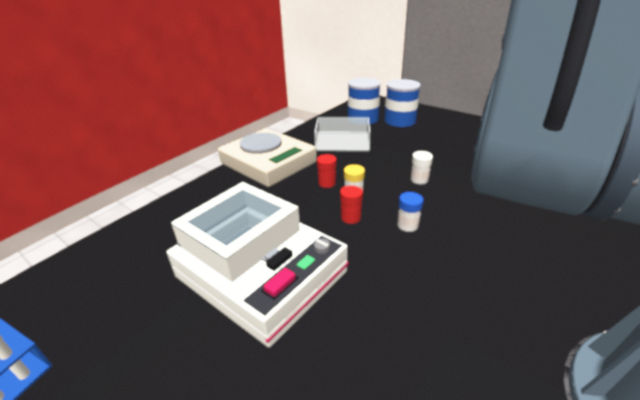

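View pics/wrist0.png

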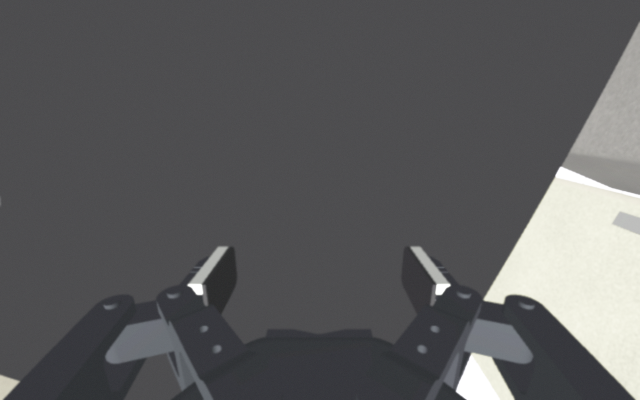

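The scene view shows the yellow cap at (281,245), with red pots at (296,218) and (301,275), the blue-capped one at (256,200) and the white-capped one at (203,254). The incubator is at (375,185), with its magenta key at about (361,154). Next I'll measure them.

```bash
cat > m.py <<'E'
from h import *
import pickle
st,d=pickle.load(open('s0.pkl','rb'))
def blobs(s,lo,hi,amin=25):
    h=cv2.cvtColor(s['img'],cv2.COLOR_RGB2HSV)
    m=cv2.inRange(h,np.array(lo),np.array(hi))
    n,l,stt,c=cv2.connectedComponentsWithStats(m)
    return [(c[i],stt[i].tolist()) for i in range(1,n) if stt[i][4]>=amin],m
if __name__=='__main__':
  C={'yellow':((22,150,120),(35,255,255),.066),'magenta':((160,150,100),(174,255,255),.073),'blue':((105,150,80),(125,255,255),.066),'red':((0,180,80),(4,255,255),.04),'red2':((176,180,80),(180,255,255),.04),'green':((65,120,120),(80,255,255),.062)}
  for k,(lo,hi,z) in C.items():
    for n in ['scene','side']:
      for c,b in blobs(d[n],lo,hi)[0]:
        if k.startswith('red') and b[4]>3000: continue
        print(k,n,c.round(1),b,cast(d[n],[c],z)[0].round(4))
  a=d['scene']['img'][90:300,180:450];b=d['side']['img'][130:350,150:440]
  cv2.imwrite('pics/c1.png',cv2.resize(a[...,::-1],None,fx=2.8,fy=2.8,interpolation=2))
  cv2.imwrite('pics/c2.png',cv2.resize(b[...,::-1],None,fx=2.7,fy=2.7,interpolation=2))
E
python3 m.py
```

```text
yellow scene [280.4 245.7] [270, 236, 21, 21, 347] [ 0.5825 -0.1942  0.066 ]
yellow side [353.7 173.1] [344, 164, 21, 17, 208] [ 0.5692 -0.176   0.066 ]
magenta scene [360.8 154. ] [353, 148, 17, 13, 120] [0.4955 0.1403 0.073 ]
magenta side [279.2 281.9] [264, 268, 32, 29, 510] [0.4845 0.1506 0.073 ]
blue scene [521.9  37.9] [505, 18, 33, 44, 561] [0.4313 1.1235 0.066 ]
blue scene [484.1  47. ] [473, 38, 23, 20, 246] [0.3759 0.9323 0.066 ]
blue scene [501.9 151.8] [474, 119, 61, 63, 1659] [0.7389 0.4533 0.066 ]
blue scene [254.8 198.7] [245, 190, 20, 18, 288] [ 0.4347 -0.1609  0.066 ]
blue side [363.5  93.5] [350, 89, 28, 10, 199] [ 0.8288 -0.6463  0.066 ]
blue side [402.2  95.4] [388, 90, 30, 10, 210] [ 0.7128 -0.6991  0.066 ]
blue side [365.2 113.9] [348, 108, 31, 16, 228] [ 0.7273 -0.4869  0.066 ]
blue side [399.8 118.5] [385, 110, 32, 17, 418] [ 0.6276 -0.5097  0.066 ]
blue side [410.6 200.9] [399, 191, 25, 21, 428] [ 0.4251 -0.1473  0.066 ]
blue side [ 19.9 361.6] [0, 318, 52, 82, 2040] [0.6595 0.4365 0.066 ]
red scene [296.  221.1] [286, 208, 20, 30, 432] [ 0.5369 -0.116   0.04  ]
red scene [300.5 275.7] [290, 262, 22, 31, 510] [ 0.657  -0.1988  0.04  ]
red side [326.4 169.7] [317, 154, 19, 34, 530] [ 0.6534 -0.1931  0.04  ]
red side [350.7 203.8] [340, 187, 23, 36, 677] [ 0.5324 -0.1084  0.04  ]
green scene [344.6 164.9] [340, 161, 11, 8, 56] [0.4899 0.087  0.062 ]
green scene [340.3 314. ] [322, 299, 37, 30, 393] [ 0.7811 -0.1988  0.062 ]
green side [305.4 261.7] [297, 255, 17, 14, 129] [0.4876 0.089  0.062 ]
```

View pics/c1.png

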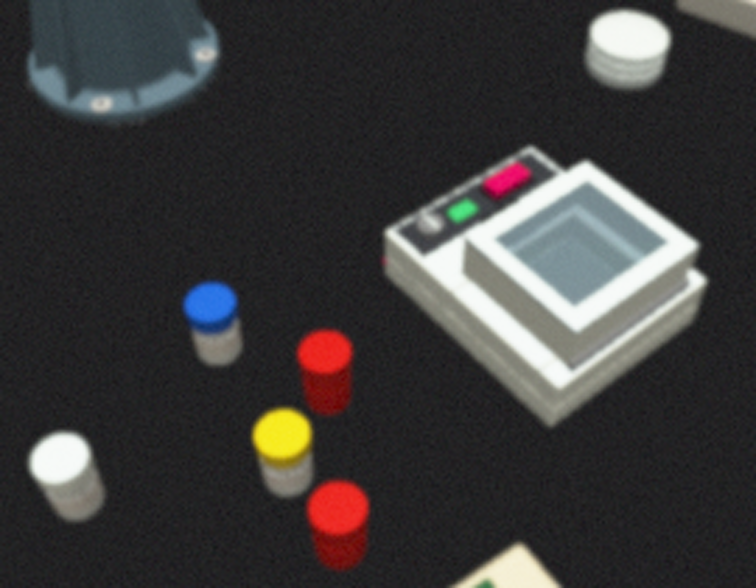

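View pics/c2.png

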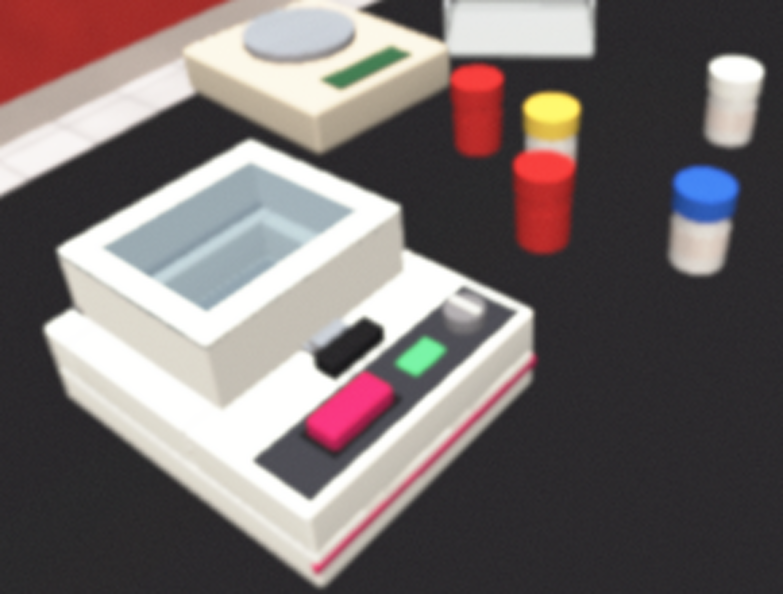

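```bash
cat > m2.py <<'E'
from m import *
c1=lambda p:(np.array(p)+.5)/2.8+[180,90]-.5
c2=lambda p:(np.array(p)+.5)/2.7+[150,130]-.5
print('deck side',cast(d['side'],c2([(314,500),(533,312),(46,327)]),.06).round(4))
print('deck scene',cast(d['scene'],c1([(386,233),(530,147),(550,397),(708,282)]),.06).round(4))
print('lid side',cast(d['side'],c2([(58,250),(250,140),(403,208),(208,346)]),.11).round(4))
print('lid scene',cast(d['scene'],c1([(464,240),(585,161),(699,243),(577,329)]),.11).round(4))
print('key side top', cast(d['side'],c2([(307,423),(331,440),(393,393),(364,373)]),.073).round(4))
print('key scene top', cast(d['scene'],c1([(484,181),(517,164),(532,176),(498,194)]),.073).round(4))
# yellow: cap top ellipse center
print('y', cast(d['scene'],c1([(283,436)]),.066), cast(d['side'],c2([(552,108)]),.066))
print('wht', cast(d['scene'],c1([(62,459)]),.066), cast(d['side'],c2([(736,72)]),.066))
print('reds', cast(d['scene'],c1([(326,353),(338,508)]),.066), cast(d['side'],c2([(544,168),(477,80)]),.066))
E
python3 m2.py
```

```text
deck side [[0.4684 0.1966 0.06  ]
 [0.4575 0.0189 0.06  ]
 [0.691  0.1988 0.06  ]]
deck scene [[ 0.4639  0.0146  0.06  ]
 [ 0.4674  0.2029  0.06  ]
 [ 0.6914 -0.0037  0.06  ]
 [ 0.6982  0.1955  0.06  ]]
lid side [[0.6834 0.1797 0.11  ]
 [0.6809 0.0288 0.11  ]
 [0.5432 0.0323 0.11  ]
 [0.5473 0.1833 0.11  ]]
lid scene [[0.55   0.0291 0.11  ]
 [0.55   0.1832 0.11  ]
 [0.6844 0.1811 0.11  ]
 [0.6797 0.0309 0.11  ]]
key side top [[0.4969 0.1696 0.073 ]
 [0.4789 0.1709 0.073 ]
 [0.4744 0.1277 0.073 ]
 [0.4969 0.1253 0.073 ]]
key scene top [[0.4822 0.1225 0.073 ]
 [0.4859 0.1638 0.073 ]
 [0.5072 0.1627 0.073 ]
 [0.5036 0.1203 0.073 ]]
y [[ 0.58238998 -0.19317666  0.066     ]] [[ 0.57622233 -0.18892322  0.066     ]]
wht [[ 0.48796528 -0.33539827  0.066     ]] [[ 0.48099706 -0.32831843  0.066     ]]
reds [[ 0.5406176  -0.1169913   0.066     ]
 [ 0.65963246 -0.20010213  0.066     ]] [[ 0.53365101 -0.11111265  0.066     ]
 [ 0.65395167 -0.19455091  0.066     ]]
```

The yellow-capped white pot is confirmed at crop (282,437). The two red ones are the look-alikes. The measured lid size (135x150) and key offset match the spec. Next is a helper to turn world targets into tool shifts.

```bash
cat >> h.py <<'E'
def to(x,y,z,head):
    st=robot.read_state();r=R.from_rotvec(st['tcp_rot']).as_matrix()
    h=np.degrees(np.arctan2(r[1,0],r[0,0]))
    s=r.T@(np.array([x,y,z])-st['eef_pos'])
    t=-((head-h+180)%360-180)
    print('t',round(st['t'],2),'pos',st['eef_pos'].round(4),'head',h.round(2),'tilt',np.degrees(np.arccos(-r[2,2])).round(2),'w',round(st['grip_width'],4),'F',st['contact_force'].round(2),'shift',s.round(4),'turn rad',np.radians(t).round(4),'rows',max(np.linalg.norm(s)/.0417,abs(t)/7.16).round(1))
E
python3 -c "
from h import *
to(.45,.14,.22,178.8)"
```

```text
t 0.15 pos [ 0.1933 -0.5411  0.2386] head 19.64 tilt 0.08 w 0.0854 F [ 0.59 -0.8   0.05] shift [ 0.4708 -0.5552  0.0195] turn rad -2.7778 rows 22.2
```

apply_moves(rows=[0,0.235,-0.278,0.01,-1.39,0,0.235,-0.278,0.01,-1.39,0,0.235,-0.278,0.01,-1.39,0,0.235,-0.278,0.01,-1.39,0,0.235,-0.278,0.01,-1.39,0,0.235,-0.278,0.01,-1.39,0,0.235,-0.278,0.01,-1.39,0,0.235,-0.278,0.01,-1.39,0,0.235,-0.278,0.01,-1.39,0,0.235,-0.278,0.01,-1.39,0,0.235,-0.278,0.01,-1.39,0,0.235,-0.278,0.01,-1.39], squeeze=40)

```text
t: 1.15
eef_pos: [0.3214, -0.1999, 0.2292]
tcp_rot: [2.026, 2.401, -0.0]
contact_force: [-0.9, 0.1, 0.5]
grip_width: 0.0002
```

```bash
python3 -c "
from h import *
to(.45,.14,.22,178.8)"
```

```text
t 1.15 pos [ 0.3214 -0.1999  0.2292] head 99.66 tilt 0.01 w 0.0002 F [-0.87  0.06  0.46] shift [0.3135 0.1839 0.0092] turn rad -1.3812 rows 11.1
```

apply_moves(rows=[0,0.313,0.184,0.01,-1.38,0,0.313,0.184,0.01,-1.38,0,0.313,0.184,0.01,-1.38,0,0.313,0.184,0.01,-1.38,0,0.313,0.184,0.01,-1.38,0,0.313,0.184,0.01,-1.38,0,0.313,0.184,0.01,-1.38,0,0.313,0.184,0.01,-1.38,0,0.313,0.184,0.01,-1.38,0,0.313,0.184,0.01,-1.38,0,0.313,0.184,0.01,-1.38,0,0.313,0.184,0.01,-1.38])

```text
t: 2.15
eef_pos: [0.4522, 0.1382, 0.2188]
tcp_rot: [-0.042, -3.14, 0.0]
contact_force: [0.1, 0.1, -0.1]
grip_width: 0.0003
```

```bash
python3 - <<'E'
from h import *
to(.491,.145,.12,178.8)
st=robot.read_state()
s=snap('wrist','w1.png')
T=np.eye(4);T[:3,:3]=R.from_rotvec(st['tcp_rot']).as_matrix();T[:3,3]=st['eef_pos']
E=T@np.array(s['tool_from_camera'])
h=cv2.cvtColor(s['img'],cv2.COLOR_RGB2HSV)
m=cv2.inRange(h,(160,150,100),(174,255,255))
n,l,stt,c=cv2.connectedComponentsWithStats(m)
for i in range(1,n):
    if stt[i][4]>40:
        r=cv2.minAreaRect(np.argwhere(l==i)[:,::-1].astype(np.float32))
        print(c[i],stt[i],cast(s,[c[i]],.073,E).round(4),cast(s,cv2.boxPoints(r),.073,E).round(4).tolist())
E
```

```text
t 2.15 pos [0.4522 0.1382 0.2188] head 178.48 tilt 0.07 w 0.0003 F [ 0.06  0.12 -0.11] shift [-0.0387  0.0078  0.0987] turn rad -0.0055 rows 2.5
[325.47739802 223.07056229] [304 213  44  21 907] [[0.4873 0.1444 0.073 ]] [[0.4754, 0.122, 0.073], [0.4766, 0.1673, 0.073], [0.4993, 0.1674, 0.073], [0.4981, 0.121, 0.073]]
```

View pics/w1.png

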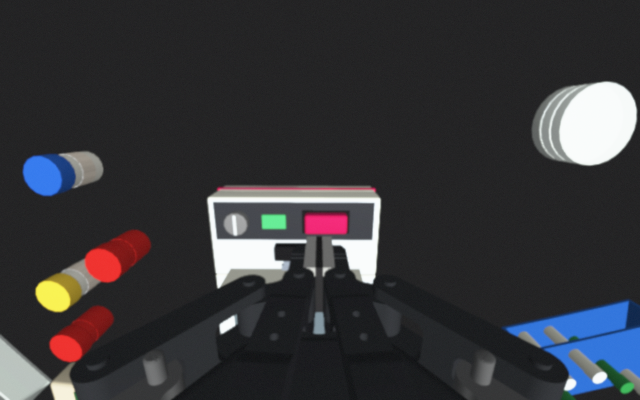

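The wrist view shows the magenta key at (326,223), with the grey dial at (235,223) and the green display at (274,221). All three views put the key at about (0.489, 0.145), so I'm moving above it.

apply_moves(rows=[0,-0.037,0.008,0.0,-0.006,0,-0.037,0.008,0.03,-0.006,0,-0.037,0.008,0.07,-0.006,0,-0.037,0.008,0.11,-0.006,0,-0.037,0.008,0.121,-0.006,0,-0.037,0.008,0.121,-0.006,0,-0.037,0.008,0.121,-0.006])

```text
t: 2.78
eef_pos: [0.4899, 0.1443, 0.099]
tcp_rot: [-0.041, -3.141, 0.0]
contact_force: [0.2, -0.1, 1.2]
grip_width: -0.0001
```

```bash
python3 - <<'E'
from h import *
to(.489,.145,.074,178.8)
snap('side','s2.png');snap('wrist','w2.png')
import numpy as np
a=cv2.imread('pics/s2.png')[180:350,150:390];b=cv2.imread('pics/w2.png')[130:300,200:440]
cv2.imwrite('pics/c3.png',cv2.resize(np.vstack([a,b]),None,fx=1.7,fy=1.7))
E
```

```text
t 2.78 pos [0.4899 0.1443 0.099 ] head 178.5 tilt 0.02 w -0.0001 F [ 0.18 -0.11  1.19] shift [0.0009 0.0006 0.025 ] turn rad -0.0052 rows 0.6
```

View pics/c3.png

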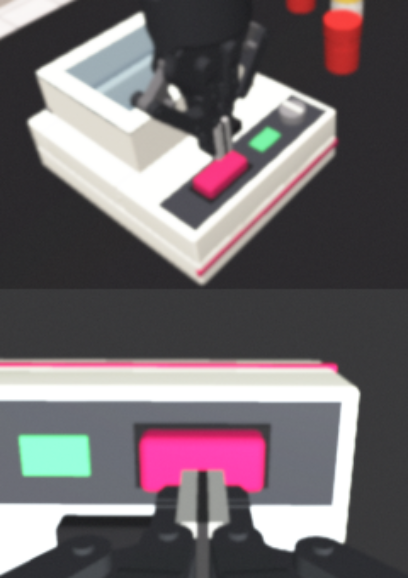

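The tips sit centred over the key and clear of the lid and latch housing. Pressing slowly.

apply_moves(rows=[0,0.001,0,0.012,0,0,0.001,0,0.018,0,0,0.001,0,0.02,0,0,0.001,0,0.022,0,0,0.001,0,0.023,0,0,0.001,0,0.023,0])

```text
t: 3.38
eef_pos: [0.4896, 0.1448, 0.0762]
tcp_rot: [0.036, 3.139, 0.0]
contact_force: [2.0, -0.3, 2.9]
grip_width: 0.0004
```

```bash
python3 - <<'E'
from h import *
to(.489,.145,.074,178.8)
snap('side','s3.png')
E
```

```text
t 3.38 pos [0.4896 0.1448 0.0762] head 178.69 tilt 0.14 w 0.0004 F [ 1.98 -0.27  2.88] shift [0.0006 0.0002 0.0022] turn rad -0.002 rows 0.1
```

View pics/s3.png

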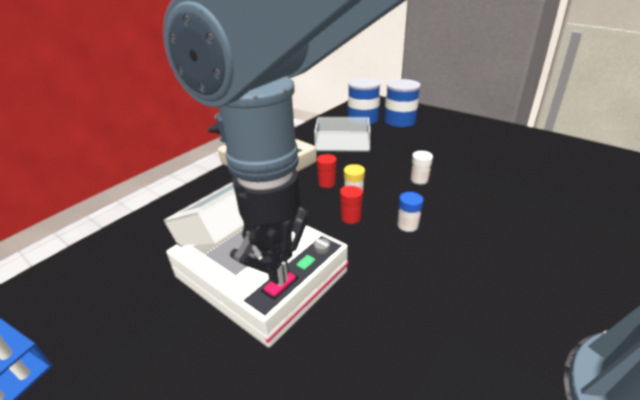

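The lid has been released and is swinging up. I'll lift straight off and wait for it.

apply_moves(rows=[0,0,0,-0.005,0,0,0,0,-0.02,0,0,0,0,-0.03,0,0,0,0,-0.04,0,0,0,0,-0.05,0,0,0,0,-0.06,0,50,0,0,-0.08,0,50,0.0,0,-0.11,0,50,0,0,-0.14,0,50,0,0,-0.15,0])

```text
t: 4.27
eef_pos: [0.4905, 0.145, 0.2304]
tcp_rot: [0.035, 3.135, 0.001]
contact_force: [1.3, 0.2, 0.5]
grip_width: 0.0426
```

```bash
python3 - <<'E'
from h import *
to(.58,-.191,.15,147)
snap('side','s4.png');snap('scene','sc4.png')
E
```

```text
t 4.27 pos [0.4905 0.145  0.2304] head 178.7 tilt 0.38 w 0.0426 F [1.28 0.15 0.53] shift [-0.0966 -0.3339  0.0809] turn rad 0.5533 rows 8.6
```

View pics/s4.png

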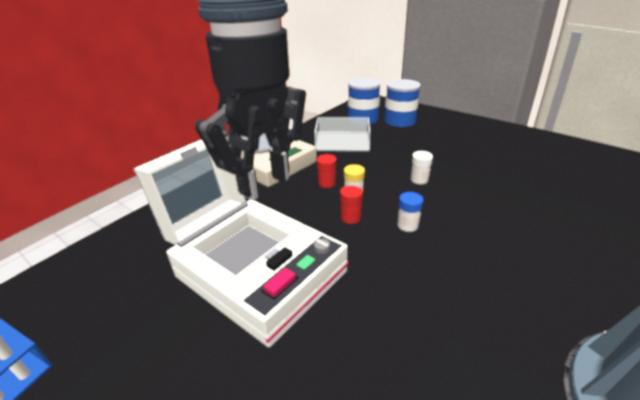

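View pics/sc4.png

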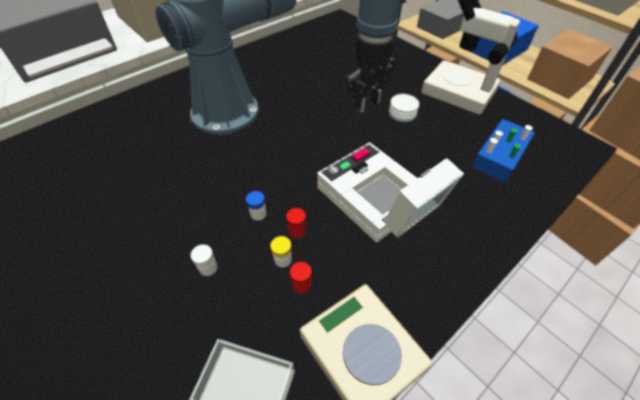

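The side and scene views show the lid fully open and held. Next, above the yellow pot.

apply_moves(rows=[80,-0.096,-0.334,0.06,0.553,80,-0.096,-0.334,0.06,0.553,80,-0.096,-0.334,0.06,0.553,80,-0.096,-0.334,0.06,0.553,80,-0.096,-0.334,0.06,0.553,80,-0.096,-0.334,0.06,0.553,80,-0.096,-0.334,0.06,0.553,80,-0.096,-0.334,0.06,0.553,80,-0.096,-0.334,0.07,0.553,80,-0.096,-0.334,0.07,0.553,80,-0.096,-0.334,0.07,0.553])

```text
t: 5.28
eef_pos: [0.575, -0.1916, 0.1521]
tcp_rot: [-0.894, -3.006, -0.002]
contact_force: [-0.2, -0.1, -0.1]
grip_width: 0.0684
```

```bash
python3 - <<'E'
from h import *
to(.5795,-.191,.047,147)
st=robot.read_state()
s=snap('wrist','w5.png')
T=np.eye(4);T[:3,:3]=R.from_rotvec(st['tcp_rot']).as_matrix();T[:3,3]=st['eef_pos']
E=T@np.array(s['tool_from_camera'])
h=cv2.cvtColor(s['img'],cv2.COLOR_RGB2HSV)
m=cv2.inRange(h,(22,150,100),(35,255,255))
n,l,stt,c=cv2.connectedComponentsWithStats(m)
for i in range(1,n):
    if stt[i][4]>40: print(c[i],stt[i],cast(s,[c[i]],.066,E).round(4),cast(s,[c[i]],.060,E).round(4))
E
```

```text
t 5.28 pos [ 0.575  -0.1916  0.1521] head 146.87 tilt 0.33 w 0.0684 F [-0.18 -0.11 -0.07] shift [-0.0041  0.0029  0.1051] turn rad -0.0023 rows 2.5
[319.71912088 210.40791209] [ 293  183   54   55 2275] [[ 0.5764 -0.1917  0.066 ]] [[ 0.578  -0.1927  0.06  ]]
```

View pics/w5.png

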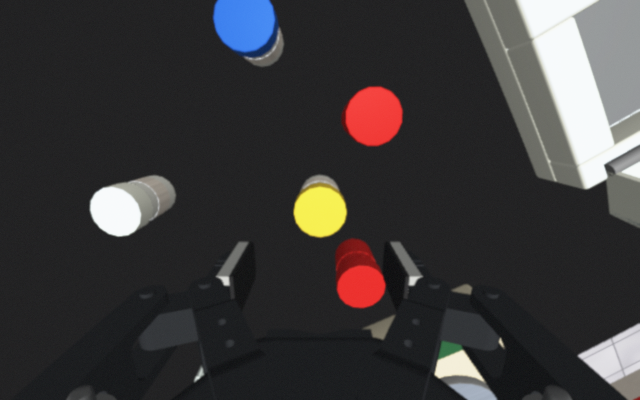

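The yellow cap is at (320,210) in the wrist view, centred between the jaws at about (0.577, -0.192). The reds are clear of the finger paths. Descending.

apply_moves(rows=[80,-0.002,0.001,0.02,0,80,-0.002,0.001,0.05,0,80,-0.002,0.001,0.08,0,80,-0.002,0.001,0.1,0,80,-0.002,0.001,0.105,0,80,-0.002,0.001,0.105,0,40,-0.002,0.001,0.105,0,40,-0.002,0.001,0.105,0,40,-0.002,0.001,0.105,0,40,-0.002,0.001,0.105,0,40,-0.002,0.001,0.105,0], squeeze=40)

```text
t: 6.25
eef_pos: [0.5807, -0.192, 0.0527]
tcp_rot: [0.891, 3.009, -0.0]
contact_force: [-0.0, 1.9, 6.3]
grip_width: 0.0426
```

```bash
python3 - <<'E'
from h import *
to(.605,.105,.2,178.8)
snap('side','s6.png');snap('wrist','w6.png')
a=cv2.imread('pics/s6.png')[100:260,250:490];b=cv2.imread('pics/w6.png')[130:330,180:480]
cv2.imwrite('pics/c6.png',np.vstack([cv2.resize(a,(450,300)),cv2.resize(b,(450,300))]))
E
```

```text
t 6.25 pos [ 0.5807 -0.192   0.0527] head 147.01 tilt 0.22 w 0.0426 F [-0.02  1.93  6.31] shift [ 0.1408  0.2625 -0.1476] turn rad -0.5549 rows 8.0
```

View pics/c6.png

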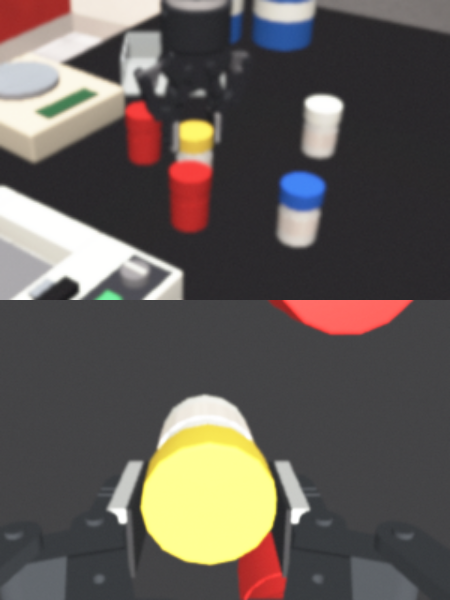

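apply_moves(rows=[80,0,0,0,0,80,0,0,0,0,80,0.002,-0.001,0.006,0,80,0.002,-0.001,0.006,0,80,0.002,-0.001,0.006,0,40,0.002,-0.001,0.006,0,40,0.002,-0.001,0.006,0,40,0.002,-0.001,0.006,0,40,0.002,-0.001,0.006,0,40,0.002,-0.001,0.006,0,40,0.002,-0.001,0.006,0,40,0.002,-0.001,0.006,0])

```text
t: 7.35
eef_pos: [0.577, -0.1914, 0.0444]
tcp_rot: [0.892, 3.012, -0.0]
contact_force: [-0.1, 0.8, 0.5]
grip_width: 0.0431
```

```bash
python3 - <<'E'
from h import *
to(.605,.105,.2,178.8)
snap('wrist','w7.png')
E
```

```text
t 7.35 pos [ 0.577  -0.1914  0.0444] head 147.01 tilt 0.02 w 0.0431 F [-0.1   0.77  0.55] shift [ 0.1378  0.2639 -0.1557] turn rad -0.5548 rows 8.1
```

View pics/w7.png

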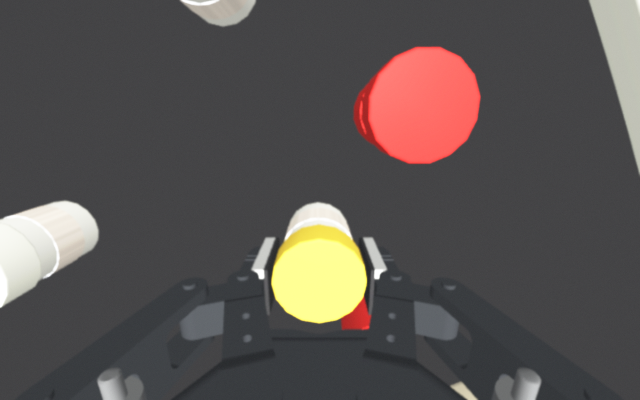

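The grip is mid-cap and centred. Lifting.

apply_moves(rows=[40,0,0,-0.01,0,40,0,0,-0.03,0,40,0,0,-0.06,0,40,0,0,-0.09,0,40,0,0,-0.12,0,40,0,0,-0.15,0,40,0,0,-0.16,0,40,0,0,-0.16,0,40,0,0,-0.16,0])

```text
t: 8.15
eef_pos: [0.5767, -0.1911, 0.2041]
tcp_rot: [0.892, 3.012, -0.0]
contact_force: [0.3, -0.1, -1.0]
grip_width: 0.0429
```

```bash
python3 - <<'E'
from h import *
to(.604,.105,.2,178.8)
snap('side','s8.png');snap('wrist','w8.png')
a=cv2.imread('pics/s8.png')[50:350];b=cv2.imread('pics/w8.png')[130:330,180:480]
cv2.imwrite('pics/c8.png',np.vstack([a,cv2.resize(b,(640,280))[:,:]]))
E
```

```text
t 8.15 pos [ 0.5767 -0.1911  0.2041] head 147.01 tilt 0.01 w 0.0429 F [ 0.31 -0.12 -1.04] shift [0.1383 0.2633 0.0041] turn rad -0.5548 rows 7.1
```

View pics/c8.png

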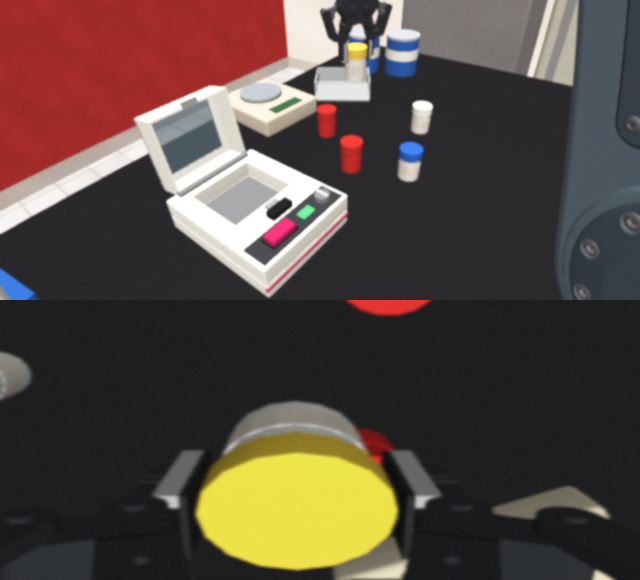

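The pot is held, upright and clear. Checking the open chamber's position in these views.

```bash
python3 - <<'E'
from h import *
a=cv2.imread('pics/s8.png')[180:330,150:360];b=cv2.imread('pics/sc4.png')[135:245,310:470]
cv2.imwrite('pics/c9.png',np.vstack([cv2.resize(a,None,fx=2.8,fy=2.8)[:300],cv2.resize(b,(588,300))[:,:]]) if False else cv2.resize(a,None,fx=3.6,fy=3.6,interpolation=2))
cv2.imwrite('pics/c10.png',cv2.resize(b,None,fx=5,fy=5,interpolation=2))
E
```

```text
(no output)
```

View pics/c9.png

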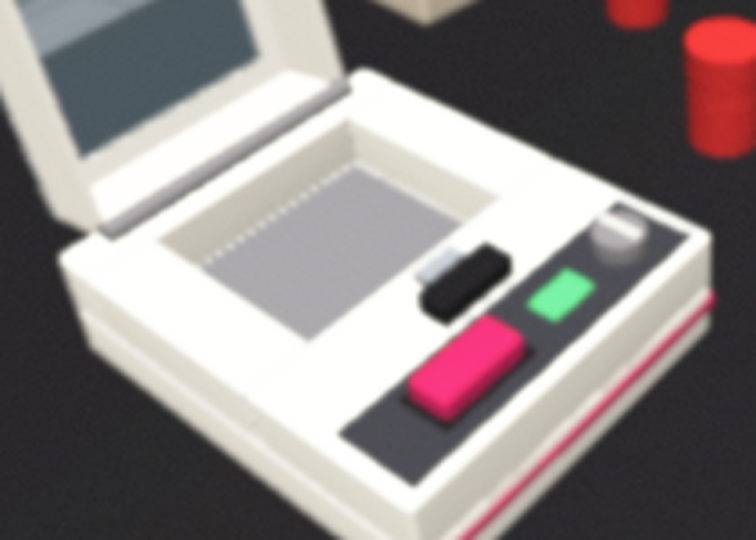

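View pics/c10.png

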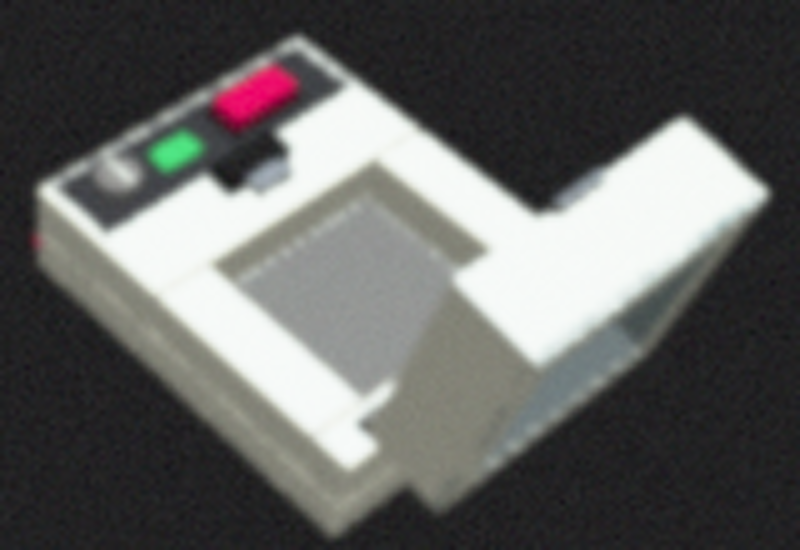

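```bash
python3 - <<'E'
from m import *
A=lambda p:(np.array(p)+.5)/3.6+[150,180]-.5
B=lambda p:(np.array(p)+.5)/5+[310,135]-.5
print('side rim (bl,br,fr,fl)',cast(d['side'],A([(158,243),(350,122),(498,197),(310,340)]),.06).round(4).tolist())
print('scene rim(fr,fl,)',cast(d['scene'],B([(217,265),(376,160)]),.06).round(4).tolist())
print('scene floor(fr,fl)',cast(d['scene'],B([(362,203)]),.028).round(4).tolist())
print('side floor(br)',cast(d['side'],A([(354,165)]),.028).round(4).tolist())
E
```

```text
side rim (bl,br,fr,fl) [[0.6615, 0.1669, 0.06], [0.6571, 0.0498, 0.06], [0.5548, 0.0523, 0.06], [0.5578, 0.1682, 0.06]]
scene rim(fr,fl,) [[0.5608, 0.0493, 0.06], [0.5625, 0.1654, 0.06]]
scene floor(fr,fl) [[0.5613, 0.1622, 0.028]]
side floor(br) [[0.6632, 0.0475, 0.028]]
```

apply_moves(rows=[40,0.03,0.05,0,-0.1,40,0.05,0.09,0,-0.2,40,0.07,0.13,0,-0.3,40,0.09,0.17,0,-0.4,40,0.11,0.21,0,-0.5,40,0.125,0.24,0,-0.555,40,0.138,0.266,0,-0.555,40,0.138,0.266,0,-0.555,40,0.138,0.266,0,-0.555,40,0.138,0.266,0,-0.555,40,0.138,0.266,0,-0.555])

```text
t: 9.17
eef_pos: [0.6054, 0.1055, 0.2029]
tcp_rot: [-0.035, -3.139, 0.001]
contact_force: [-0.6, -0.0, -0.1]
grip_width: 0.0428
```

```bash
python3 - <<'E'
from h import *
to(.606,.107,.075,178.8)
snap('side','s11.png');snap('scene','sc11.png')
a=cv2.imread('pics/s11.png')[60:350,80:400];b=cv2.imread('pics/sc11.png')[20:260,270:510]
cv2.imwrite('pics/c11.png',np.hstack([cv2.resize(a,(400,362)),cv2.resize(b,(362,362))]))
E
```

```text
t 9.17 pos [0.6054 0.1055 0.2029] head 178.74 tilt 0.14 w 0.0428 F [-0.61 -0.04 -0.12] shift [-0.0009  0.0016  0.1279] turn rad -0.001 rows 3.1
```

View pics/c11.png

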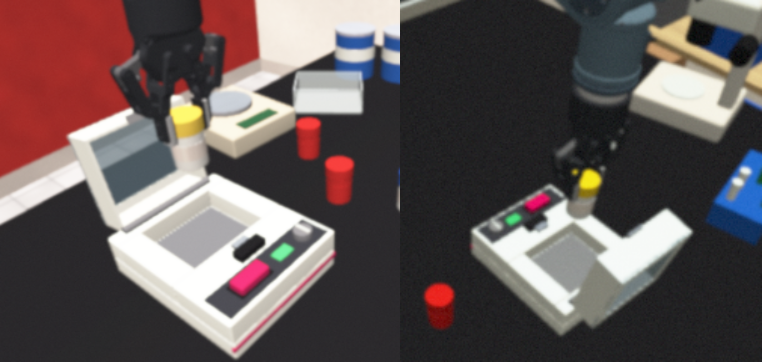

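The pot is over the chamber and clear of the lid. Lowering.

apply_moves(rows=[40,-0.001,0.001,0.02,0,40,-0.001,0.001,0.04,0,40,-0.001,0.001,0.06,0,40,-0.001,0.001,0.08,0,40,-0.001,0.001,0.1,0,40,-0.001,0.001,0.112,0,40,-0.001,0.001,0.12,0,40,-0.001,0.001,0.124,0,40,-0.001,0.001,0.124,0,40,-0.001,0.001,0.124,0,40,-0.001,0.001,0.124,0])

```text
t: 10.18
eef_pos: [0.6079, 0.1079, 0.0816]
tcp_rot: [0.033, 3.139, 0.0]
contact_force: [-0.7, 0.0, -0.9]
grip_width: 0.0433
```

```bash
python3 - <<'E'
from h import *
to(.605,.107,.072,178.8)
snap('side','s12.png');snap('scene','sc12.png')
a=cv2.imread('pics/s12.png')[60:350,80:400];b=cv2.imread('pics/sc12.png')[20:260,270:510]
cv2.imwrite('pics/c12.png',np.hstack([cv2.resize(a,(400,362)),cv2.resize(b,(362,362))]))
E
```

```text
t 10.18 pos [0.6079 0.1079 0.0816] head 178.81 tilt 0.13 w 0.0433 F [-0.73  0.02 -0.91] shift [ 0.0029 -0.0009  0.0096] turn rad 0.0001 rows 0.2
```

View pics/c12.png

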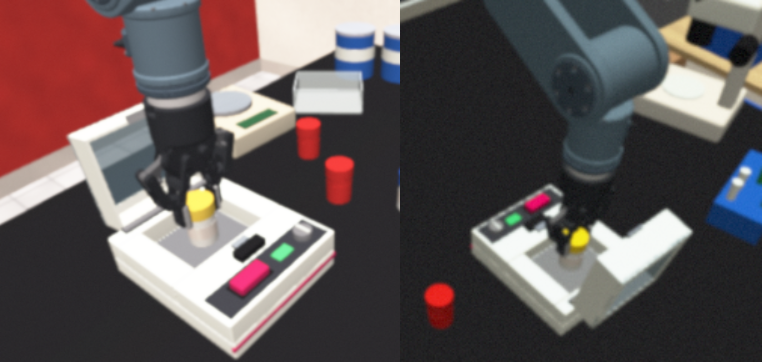

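About 9 mm to go. Lowering gently in small steps, watching the force.

apply_moves(rows=[40,0,0,0.002,0,40,0,0,0.004,0,40,0,0,0.006,0,40,0,0,0.007,0,40,0,0,0.008,0,40,0,0,0.008,0,40,0,0,0.008,0])

```text
t: 10.87
eef_pos: [0.6071, 0.1079, 0.0724]
tcp_rot: [0.033, 3.141, 0.0]
contact_force: [0.3, -0.6, 0.9]
grip_width: 0.043
```

```bash
python3 -c "
from h import *
to(.605,.107,.072,178.8)"
```

```text
t 10.87 pos [0.6071 0.1079 0.0724] head 178.81 tilt 0.01 w 0.043 F [ 0.3  -0.63  0.9 ] shift [ 0.0021 -0.001   0.0004] turn rad 0.0002 rows 0.1
```

apply_moves(rows=[40,0,0,0.0005,0,40,0,0,0.001,0,40,0,0,0.001,0,40,0,0,0.001,0])

```text
t: 11.2
eef_pos: [0.6074, 0.1079, 0.0723]
tcp_rot: [0.033, 3.14, -0.0]
contact_force: [-2.0, -0.4, 6.7]
grip_width: 0.0432
```

```bash
python3 -c "
from h import *
to(.605,.107,.072,178.8)"
```

```text
t 11.2 pos [0.6074 0.1079 0.0723] head 178.81 tilt 0.06 w 0.0432 F [-1.97 -0.44  6.73] shift [ 0.0024 -0.001   0.0003] turn rad 0.0002 rows 0.1
```

The pot met the floor at the predicted height, with an upward force of 6.7 N. Releasing.

apply_moves(rows=[52,0,0,0,0,58,0,0,0,0,65,0,0,0,0,75,0,0,0,0,80,0,0,0,0,80,0,0,0,0])

```text
t: 11.7
eef_pos: [0.6068, 0.1079, 0.0711]
tcp_rot: [-0.033, -3.141, -0.0]
contact_force: [-0.3, -0.5, 0.5]
grip_width: 0.068
```

```bash
python3 -c "
from h import *
to(.605,.107,.23,178.8)
snap('wrist','w13.png')"
```

```text
t 11.7 pos [0.6068 0.1079 0.0711] head 178.81 tilt 0.02 w 0.068 F [-0.33 -0.48  0.45] shift [ 0.0019 -0.001  -0.1589] turn rad 0.0002 rows 3.8
```

View pics/w13.png

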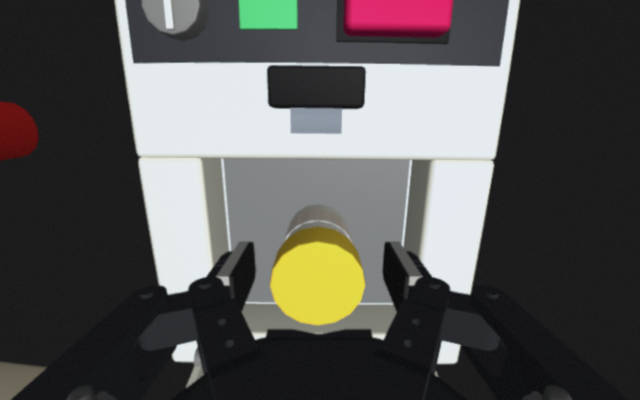

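The wrist view shows the pot upright and free at (318,275), with both pads clear. Retreating straight up, then back from the lid.

apply_moves(rows=[80,0,0,-0.005,0,80,0,0,-0.015,0,80,0,0,-0.03,0,80,0,0,-0.055,0,80,0,0,-0.085,0,80,0,0,-0.12,0,80,0.0,0,-0.15,0,80,0.04,0.0,-0.17,0,80,0.08,0,-0.18,0,80,0.12,0,-0.18,0,80,0.14,0,-0.18,0,80,0.14,0,-0.18,0])

```text
t: 12.75
eef_pos: [0.4635, 0.1115, 0.2525]
tcp_rot: [0.031, 3.141, 0.0]
contact_force: [0.2, -0.1, 0.1]
grip_width: 0.0682
```

apply_moves(rows=[80,0,0,0,0,80,0,0,0,0,80,0,0,0,0,80,0,0,0,0,80,0,0,0,0,80,0,0,0,0])

```text
t: 13.25
eef_pos: [0.4673, 0.1107, 0.251]
tcp_rot: [-0.033, -3.141, -0.0]
contact_force: [-1.1, -0.6, 0.7]
grip_width: 0.0685
```

```bash
python3 - <<'E'
from h import *
to(.605,.107,.23,178.8)
A=snap('side','s14.png');B=snap('scene','sc14.png')
for s,n in ((A,'side'),(B,'scene')):
    m=cv2.inRange(cv2.cvtColor(s['img'],cv2.COLOR_RGB2HSV),(22,150,100),(35,255,255))
    k,l,t,c=cv2.connectedComponentsWithStats(m)
    for i in range(1,k):
        if t[i][4]>60: print(n,c[i],t[i],cast(s,[c[i]],.09)[0])
a=cv2.imread('pics/s14.png')[100:350,100:400];b=cv2.imread('pics/sc14.png')[60:300,230:500]
cv2.imwrite('pics/c14.png',np.hstack([cv2.resize(a,(420,350)),cv2.resize(b,(380,350))]))
E
```

```text
t 13.25 pos [0.4673 0.1107 0.251 ] head 178.79 tilt 0.05 w 0.0685 F [-1.12 -0.57  0.72] shift [-0.1377 -0.0008  0.0209] turn rad -0.0001 rows 3.3
side [240.02 234.62] [227 225  25  16 200] [0.59050538 0.12244589 0.09      ]
scene [384.65546218 180.86134454] [377 173  17  17 238] [0.61312573 0.10365639 0.09      ]
```

View pics/c14.png

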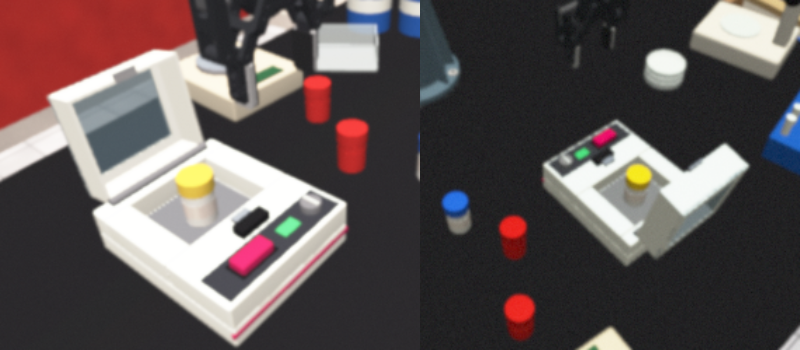

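The pot stands upright on the chamber floor, the lid is open, and the gripper is clear. Handing in.

```bash
python3 -c "
from rig import robot
print(robot.sign_off())"
```

```text
the job is handed in; nothing more can be done
None
```

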